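# Seat the metal blank and hold the carrying board level

## Robot

A 6-joint arm with a two-finger parallel gripper is mounted at the origin on the work surface. World frame = base frame: x ahead of the robot, y to its left, z up, the work surface at z = 0. Lengths are in mm, angles in rad, forces in N, time in s.
With the tool pointing down it reaches from about 275 to 1000 mm from the base axis. Payload 8.4 kg.
Tool frame: the origin (TCP) lies midway between the tips of the shut fingers; the grasp point (between the pads) lies 19 mm behind it; z points along the fingers, y is the line along which they close (so a half turn about z gives the same grasp; the last joint's range is limited). The gripper opens to 85 mm and grips with 20 to 120 N. Pads are 22 mm wide; open, the fingers measure 114 mm over their backs; the gripper's body (76 mm by 85 mm) begins 54 mm behind the grasp point. The pads swing forward as they close: fully open they stand 13 mm farther back than shut.
Start: joints at [-1.285, 0.353, 1.633, -0, 1.155, -0.002], TCP at [177.401, -599.297, 231.281] pointing down, gripper open.
Joint ranges: [-2.63, 2.63], [-0.92, 2.1], [0.06, 2.66], [-1.3, 4.44], [0, 2.69], [-3.02, 3.02]. Speed limits (rad/s): [2.22, 2.22, 2.79, 3.14, 3.14, 3.14].

## Interface

Orientations are given as [roll, pitch, yaw] about the fixed x, y, z axes, in that order (R = Rz(yaw) Ry(pitch) Rx(roll)).
In Python, from rig import * gives the robot as it stands.
- The arm moves only by the shell command python3 -m jog 'ROWS' [FORCE]. ROWS is JSON, a list of rows, each an object of numbers: "x", "y", "z": the shift along the tool's x, y, z in cm; "spin": the turn about the tool's z in rad; "grip": the closure, from 0 (fully open) to 1 (shut). In form: [{"x": .., "y": .., "z": .., "spin": .., "grip": ..}, ...]. A call has 1 to 20 rows; each row shifts and turns the commanded pose from where the row before left it, along the tool's axes as they then stand; what a row does not reach is not made up. A row lasts 1/12 s, in which the tool goes at most 41.7 mm and 7.16 degrees, less where a joint would pass 70% of its speed; a pose out of reach is approached as far as the arm can. A call with a gripper value outside its range is refused whole. The fingers move at their own pace and stop on an object; FORCE is the grip in N (left out, the last holds). Time passes only in rows, so rows that do not move let the fingers close. It gives the time, the measured TCP pose, the force, the opening and the grip force at its end, in the units of the state.
- sense(): the state, without advancing time (a new reading comes with each control period).
- grab_frame(name): name is "scene" or "top" or "wrist"; returns a dict with "pixels" (480x640x3 uint8, blue, green, red), "camera_matrix" (3x3 intrinsics, pixels), "rvec" (rotation vector, rad) and "tvec" (3), from world to camera coordinates, as OpenCV has them; the wrist camera has in their place "T_tool_cam" (4x4, takes a point from camera to tool coordinates, whose origin is the TCP and whose axes are the flange's). Camera axes: x right, y down, z forward; pixel columns grow to the right and rows downward; lengths in mm; the calibration is good to about 2 mm. A picture is of the moment at which its call begins: read the wrist's pose just before it. There is no depth.
- sign_off(): hands the job in; it is judged then, once.
The state is a dict: "clock": time; "qpos": joint angles; "qvel": joint speeds; "joint_efforts": joint torques, N m; "eef_pos": TCP position; "tcp_rot": TCP orientation; "contact_force": force on the tool from outside, world axes, zero at the start; "wrist_torque": the same for the moment, N m; "opening": opening from 0.0 (shut) to 1.0 (fully open); "grasp_force": force on a finger pad.
Only numpy, scipy, OpenCV 4.12 (cv2) and the standard library are available. Lean on these libraries where they do the work, as an engineer would, in place of code of your own. Each camera call takes 0.05 s, during which the arm holds its last target. There are 200 camera calls.

## Task

Without lifting the metal blank off the carrying board, push it square and flush into the corner of the board's two fences. Then take the board by its upright grip, lift it off its stand and keep it still and level, about 10 cm above the stand, with the blank still in its corner: finish while holding it there, and do not set it down. Never tip the board, and leave the jar, the card terminal and the mug alone.

Things in the scene. Friction and masses are not known exactly. Their poses are not given: they have to be found in the camera images.
- carrier: Loose carrying board, about 280 g: plywood 160 (x) x 220 (y) x 10 mm, origin at the centre of its underside, z up. Wooden fences 10 mm thick, standing 12 mm above its top face, run along its +x (far) and +y (left) edges and meet in a corner. An upright grip stands mid-board (see carrier_grip).
- carrier_grip (a point): Centre (half-way up) of the board's upright wooden grip, a bar 18 (x) x 36 (y) x 45 (z) mm: the board's top face lies 22.5 mm below this point, the grip's top 22.5 mm above. Axes as the board's. It stands 4 mm in +x and +y from the board's centre. Grip it across its 18 mm (along x); 20 to 50 N is ample; a very hard squeeze makes the board quiver.
- carrier_corner (a point): The inner corner of the two fences, at the height of the board's top face; axes as the board's. The fences' inner faces are the planes x = 0 and y = 0 here; the board's free surface lies towards -x and -y. The grip's nearer faces lie 57 mm away in -x and 78 mm in -y.
- blank: The loose aluminium blank, a plain block 40 (x) x 50 (y) x 16 mm high, about 90 g, lying on the board between the grip and the left fence. Origin at the centre of its underside. It starts turned by up to 0.3 rad from the board's axes.
- blank_center (a point): Centre (half-way up, 8 mm above the board's top face) of the metal blank; axes as the blank's. Flush in the corner it lies 20 mm in -x and 25 mm in -y from carrier_corner, with its axes parallel to the board's.
- stand: The fixed dark wooden stand under the board, 191 (x) x 251 (y) mm overall, origin at the bench top, axes as the board's at the start. Its stubs rise 8 mm above the board's underside, 3.5 mm off its edges: the board can shift by that much and must be lifted straight up.
- stand_top (a point): Centre of the stand's bearing surface, 30 mm above the bench, where the board's underside rests.
- jar: A glass jar, 64 mm across and 85 mm high, standing on the bench to the left (near the mug); origin under its centre. Leave alone.
- terminal: A white card terminal, 150 x 78 x 30 mm, lying on the bench to the right; origin under its centre. Leave alone.
- mug: A white mug, 76 mm across and 90 mm high, standing on the bench to the left (near the jar); origin under its centre. Leave alone.
Mind the look-alikes: they are no part of the job. Of the things shaped like the blank, the aluminium one is meant.

How it is judged (in metres and radians):
On the way, in this order (a step that is already met when the one before it is completed fails the run):
1. the blank is square and flush in the fence corner while the board still rests on its stand (x of blank_center in the frame of carrier_corner between -0.0225 and -0.017 m and y of blank_center in the frame of carrier_corner between -0.0275 and -0.022 m and z of blank_center in the frame of carrier_corner between 0.004 and 0.012 m and angle between the x axis of blank_center and the x axis of carrier_corner, either way round below 0.05 rad and z of carrier_grip in the frame of stand_top below 0.037 m), for 0.3 s.
2. the board is lifted clear of its stand by its grip, level, the blank still in the corner (x of blank_center in the frame of carrier_corner between -0.024 and -0.017 m and y of blank_center in the frame of carrier_corner between -0.029 and -0.022 m and z of blank_center in the frame of carrier_corner between 0.004 and 0.012 m and angle between the x axis of blank_center and the x axis of carrier_corner, either way round below 0.08 rad and z of carrier_grip in the frame of stand_top above 0.0925 m and angle between carrier_grip's own z axis and vertical below 0.07 rad and contact force between carrier and stand below 0.1 N), for 0.3 s.
At the end, for the whole second after the job is handed in: Board held by its grip 60 to 150 mm above the stand's bearing surface, within 0.07 rad of level, still (under 30 mm/s, 0.15 rad/s), clear of the stand; blank still in the corner within 4 mm of each fence and 0.08 rad of square, fingers not on it (all of step 2 and z of carrier_grip in the frame of stand_top below 0.1825 m and linear speed of carrier below 0.03 m/s and angular speed of carrier below 0.15 rad/s and contact force between carrier and the fingers above 2 N and distance between the grasp point and carrier_grip below 0.05 m and contact force between blank and the fingers below 0.3 N); the arm keeps its last pose, push and grip.
It fails at once if the blank is lifted or tipped off the board (z of blank_center in the frame of carrier_corner above 0.02 m or angle between the z axis of blank_center and the z axis of carrier_corner, either way round above 0.35 rad).
It fails at once if the board is tipped by more than 0.2 rad (angle between carrier_grip's own z axis and vertical above 0.2 rad).
It fails at once if the jar is moved by more than 20 mm (distance of jar from where it was at the start of the episode above 0.02 m).
It fails at once if the card terminal is moved by more than 20 mm (distance of terminal from where it was at the start of the episode above 0.02 m).
It fails at once if the mug is moved by more than 20 mm (distance of mug from where it was at the start of the episode above 0.02 m).
It also fails if it takes over 72 s, if anything falls off the work surface, if the arm or the gripper's body presses on something with over 40 N, if the wrist force passes 120 N, or if a joint passes its speed limit or range.

## Working session

There is one attempt and no reset: what is moved stays moved. The work goes in short steps, Python scripts to look and compute and a shell command to move; the robot and the scene stay as the last step left them, time stands still between calls to the robot, and variables do not carry over. Pictures are saved under pics/ and viewed, at most 10 in all, crops included, and the job is handed in when it is done.

```bash
mkdir -p pics; python3 - <<'E'
from rig import *
import cv2,pickle
s=sense();print(s)
for n in("top","scene"):
    f=grab_frame(n);cv2.imwrite(f"pics/{n}0.png",f["pixels"]);pickle.dump(f,open(n+".pkl","wb"))
E
```

```text
{'clock': 0.0, 'qpos': array([-1.28539976e+00,  3.53696703e-01,  1.63413998e+00, -8.11139441e-06,
        1.15519848e+00, -2.40705820e-03]), 'qvel': array([ 0.00067755, -0.00126193,  0.00010998, -0.00031134, -0.00017514,
        0.00117209]), 'joint_efforts': array([ 1.94766704e-03, -6.05245042e+01, -3.42069197e+01,  2.04882363e-04,
        9.05363326e-03, -3.13500394e-06]), 'eef_pos': array([ 177.26186219, -598.83275318,  230.52885852]), 'tcp_rot': array([-3.14015014e+00,  3.94397228e-06,  2.87806911e-01]), 'contact_force': array([ 0.22179669,  0.47285223, -0.88781786]), 'wrist_torque': array([-0.01978563,  0.0357625 ,  0.01198754]), 'grasp_force': 0.0, 'opening': 0.9979876886986621}
```

View pics/top0.png

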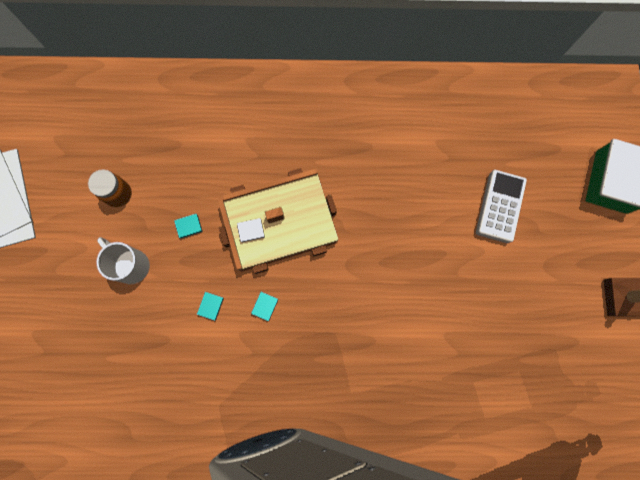

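View pics/scene0.png

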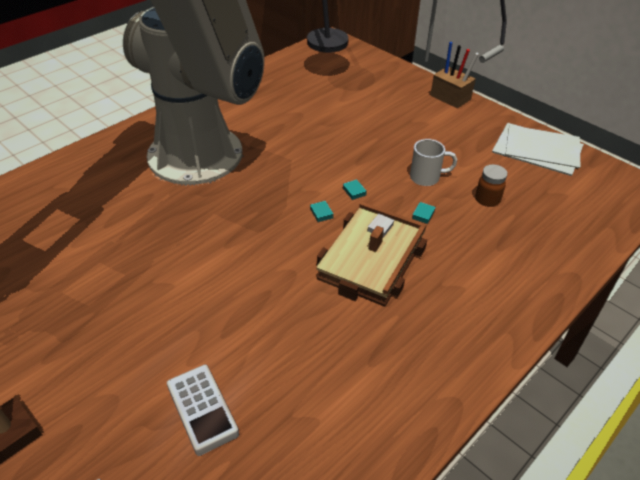

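The top view shows the board with corners near (222,201), (320,175), (338,240) and (240,270). The grip is at (274,214) and the aluminium blank at (250,231). The teal blocks are look-alikes, and the jar and mug are at left. I'll compute a rough pose next.

```bash
cat > h.py <<'E'
import numpy as np,cv2,pickle
from scipy.spatial.transform import Rotation as R
def cam(f):  # returns K, R_wc(world->cam), t
    if "rvec" in f: return f["camera_matrix"],cv2.Rodrigues(np.array(f["rvec"],float))[0],np.array(f["tvec"],float).ravel()
    T=np.eye(4);s=f["state"];T[:3,:3]=R.from_euler("xyz",s["tcp_rot"]).as_matrix();T[:3,3]=s["eef_pos"]
    M=np.linalg.inv(T@np.array(f["T_tool_cam"]));return f["camera_matrix"],M[:3,:3],M[:3,3]
def back(f,uv,z):
    K,Rm,t=cam(f);d=Rm.T@np.linalg.solve(K,[uv[0],uv[1],1]);c=-Rm.T@t;return c+d*(z-c[2])/d[2]
def proj(f,P):
    K,Rm,t=cam(f);p=(K@(Rm@np.atleast_2d(P).T+t[:,None]));return (p[:2]/p[2]).T
E
python3 - <<'E'
from h import *
f=pickle.load(open("top.pkl","rb"))
for n,uv,z in[("FL",(222,201),52),("FR",(320,175),52),("NR",(338,240),40),("NL",(241,270),40),("grip",(274,212),85),("blank",(250,231),56),("jar",(103,184),85),("mug",(117,258),90)]:print(n,back(f,uv,z).round(0))
from rig import *
print(grab_frame("wrist")["T_tool_cam"].round(3),grab_frame("wrist")["camera_matrix"])
E
```

```text
FL [613. 167.  52.]
FR [673. -39.  52.]
NR [534. -78.  40.]
NL [468. 124.  40.]
grip [582.  55.  85.]
blank [548. 106.  56.]
jar [638. 405.  85.]
mug [485. 363.  90.]
[[ 1.00000e-03 -9.62000e-01 -2.72000e-01  6.86070e+01]
 [ 1.00000e+00  1.00000e-03  0.00000e+00 -5.13000e-01]
 [-0.00000e+00 -2.72000e-01  9.62000e-01 -1.42711e+02]
 [ 0.00000e+00  0.00000e+00  0.00000e+00  1.00000e+00]] [[387.70211607   0.         319.26612222]
 [  0.         387.70211607 238.97132839]
 [  0.           0.           1.        ]]
```

```bash
python3 -m jog '[{"x":2.84,"y":-2.75},{"x":2.84,"y":-2.75},{"x":2.84,"y":-2.75},{"x":2.84,"y":-2.75},{"x":2.84,"y":-2.75},{"x":2.84,"y":-2.75},{"x":2.84,"y":-2.75},{"x":2.84,"y":-2.75},{"x":2.84,"y":-2.75},{"x":2.84,"y":-2.75},{"x":2.84,"y":-2.75},{"x":2.84,"y":-2.75},{"x":2.84,"y":-2.75},{"x":2.84,"y":-2.75},{"x":2.84,"y":-2.75},{"x":2.84,"y":-2.75},{"x":2.84,"y":-2.75},{"x":2.84,"y":-2.75},{"x":2.84,"y":-2.75},{"x":2.84,"y":-2.75}]'
python3 -m jog '[{"spin":-0.12,"grip":1},{"spin":-0.12,"grip":1},{"spin":-0.12,"grip":1},{"spin":-0.12,"grip":1},{"spin":-0.12,"grip":1},{"spin":-0.12,"grip":1},{"spin":-0.12,"grip":1},{"spin":-0.12,"grip":1},{"spin":-0.12,"grip":1},{"spin":-0.12,"grip":1},{"spin":-0.12,"grip":1},{"spin":-0.12,"grip":1},{"spin":-0.12,"grip":1},{"grip":1},{"grip":1},{"grip":1}]' 30
python3 - <<'E'
from rig import *
from h import *
s=sense();f=grab_frame("wrist");f["state"]=s;pickle.dump(f,open("w1.pkl","wb"));cv2.imwrite("pics/w1.png",f["pixels"])
print(s["eef_pos"],s["tcp_rot"],s["opening"])
E
```

```text
[ 177.29137022 -599.03902007  230.84035987] [-3.14077426e+00  1.70216433e-05  2.87780825e-01] 0.9998983747746373schema error: expected keys x, y, z, spin, grip
schema error: expected keys x, y, z, spin, grip
```

View pics/w1.png

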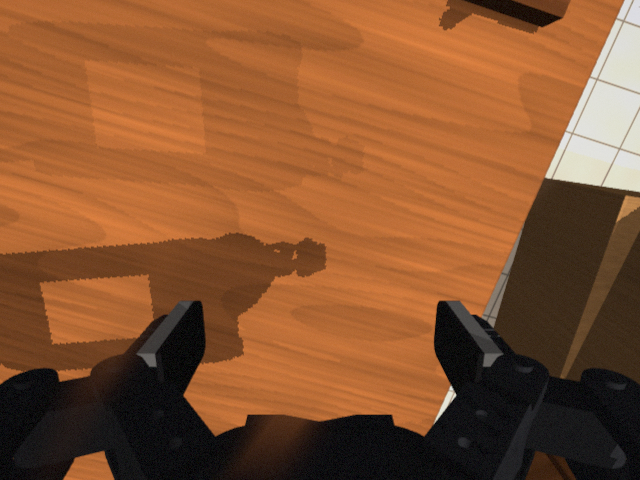

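The move was refused because every row needs all five keys. The picture only shows bare table and the open fingers.

```bash
python3 -m jog '[{"x":2.84,"y":-2.75,"z":0,"spin":0,"grip":1},{"x":2.84,"y":-2.75,"z":0,"spin":0,"grip":1},{"x":2.84,"y":-2.75,"z":0,"spin":0,"grip":1},{"x":2.84,"y":-2.75,"z":0,"spin":0,"grip":1},{"x":2.84,"y":-2.75,"z":0,"spin":0,"grip":1},{"x":2.84,"y":-2.75,"z":0,"spin":0,"grip":1},{"x":2.84,"y":-2.75,"z":0,"spin":0,"grip":1},{"x":2.84,"y":-2.75,"z":0,"spin":0,"grip":1},{"x":2.84,"y":-2.75,"z":0,"spin":0,"grip":1},{"x":2.84,"y":-2.75,"z":0,"spin":0,"grip":1},{"x":2.84,"y":-2.75,"z":0,"spin":0,"grip":1},{"x":2.84,"y":-2.75,"z":0,"spin":0,"grip":1},{"x":2.84,"y":-2.75,"z":0,"spin":0,"grip":1},{"x":2.84,"y":-2.75,"z":0,"spin":0,"grip":1},{"x":2.84,"y":-2.75,"z":0,"spin":0,"grip":1},{"x":2.84,"y":-2.75,"z":0,"spin":0,"grip":1},{"x":2.84,"y":-2.75,"z":0,"spin":0,"grip":1},{"x":2.84,"y":-2.75,"z":0,"spin":0,"grip":1},{"x":2.84,"y":-2.75,"z":0,"spin":0,"grip":1},{"x":2.84,"y":-2.75,"z":0,"spin":0,"grip":1}]' 30
python3 -m jog '[{"x":0,"y":0,"z":0,"spin":-0.12,"grip":1},{"x":0,"y":0,"z":0,"spin":-0.12,"grip":1},{"x":0,"y":0,"z":0,"spin":-0.12,"grip":1},{"x":0,"y":0,"z":0,"spin":-0.12,"grip":1},{"x":0,"y":0,"z":0,"spin":-0.12,"grip":1},{"x":0,"y":0,"z":0,"spin":-0.12,"grip":1},{"x":0,"y":0,"z":0,"spin":-0.12,"grip":1},{"x":0,"y":0,"z":0,"spin":-0.12,"grip":1},{"x":0,"y":0,"z":0,"spin":-0.12,"grip":1},{"x":0,"y":0,"z":0,"spin":-0.12,"grip":1},{"x":0,"y":0,"z":0,"spin":-0.12,"grip":1},{"x":0,"y":0,"z":0,"spin":-0.12,"grip":1},{"x":0,"y":0,"z":0,"spin":-0.12,"grip":1},{"x":0,"y":0,"z":0,"spin":0,"grip":1},{"x":0,"y":0,"z":0,"spin":0,"grip":1},{"x":0,"y":0,"z":0,"spin":0,"grip":1}]' 30
python3 - <<'E'
from rig import *
from h import *
s=sense();f=grab_frame("wrist");f["state"]=s;pickle.dump(f,open("w2.pkl","wb"));cv2.imwrite("pics/w2.png",f["pixels"])
print(s["eef_pos"],s["tcp_rot"],s["opening"])
E
```

```text
clock: 1.92
eef_pos: [566.5, 91.4, 231.3]
tcp_rot: [3.142, -0.0, 0.288]
contact_force: [0.7, -1.0, 0.4]
opening: -0.003
grasp_force: 0.0
clock: 3.25
eef_pos: [565.9, 89.3, 231.2]
tcp_rot: [-3.142, -0.0, 1.844]
contact_force: [-0.3, -1.5, 1.0]
opening: -0.002
grasp_force: 0.0
[565.89646781  89.29239844 231.22972668] [-3.14150577e+00 -3.28184265e-05  1.84377471e+00] -0.0018668027852277052
```

View pics/w2.png

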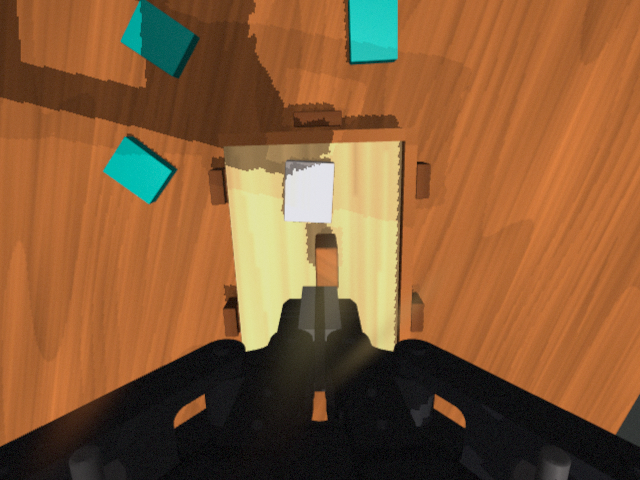

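The wrist view shows the inner fence corner at about (402,141) and the board's free left edge running from (225,148) to (243,350). The blank's top corners are near (286,160), (334,163), (331,222) and (284,221), and the grip is around (327,260).

```bash
cat > meas.py <<'E'
from h import *
def blank(f,z=56):
    im=f["pixels"];hsv=cv2.cvtColor(im,cv2.COLOR_BGR2HSV)
    m=((hsv[...,1]<45)&(hsv[...,2]>90)).astype("uint8");m[300:]=0;m[:100]=0
    c=max(cv2.findContours(m,0,2)[0],key=cv2.contourArea)
    P=np.array([back(f,p[0],z)[:2] for p in c],"float32");return cv2.minAreaRect(P),cv2.boundingRect(c)
E
python3 - <<'E'
from meas import *
f=pickle.load(open("w2.pkl","rb"));print(blank(f))
C=back(f,(402,141),40)[:2];print("corner",C)
for a,b,z in[((225,148),(243,350),40),((402,145),(396,345),40),((225,147),(400,141),40)]:
    A,B=back(f,a,z),back(f,b,z);print(A[:2].round(1),B[:2].round(1),np.arctan2(*(A-B)[[1,0]]))
th=.28
r=lambda p:R.from_euler("z",-th).as_matrix()[:2,:2]@(np.array(p)-C)
print("blank rel",r(blank(f)[0][0]),"gripTop rel",r(back(f,(327,235),85)[:2]),"tcp",r(f["state"]["eef_pos"][:2]))
print("grip topcorners",[r(back(f,p,85)[:2]).round(1) for p in((316,234),(336,234),(338,287))])
E
```

```text
(((551.5880737304688, 105.68994140625), (39.63087844848633, 50.18022155761719), 13.2323579788208), (284, 161, 50, 62))
corner [615.85998895 165.81604507]
[474.7 120.2] [531.3 -63. ] 1.8703192155274366
[616.9 162.7] [672.9 -17.5] 1.8720239448509628
[474.5 121. ] [614.3 165.4] -2.834148074090957
blank rel [-78.38506203 -40.02261209] gripTop rel [-63.5229299  -68.78511484] tcp [-69.1654557  -59.73576546]
grip topcorners [array([-72. , -67.9]), array([-56.6, -68. ]), array([ -54.7, -112.1])]
```

```bash
python3 -m jog '[{"x":0.5,"y":-1.4,"z":0,"spin":-0.027,"grip":1},{"x":0.5,"y":-1.4,"z":0,"spin":0,"grip":1},{"x":0.5,"y":-1.4,"z":0,"spin":0,"grip":1},{"x":0.5,"y":-1.3,"z":0,"spin":0,"grip":1},{"x":0,"y":0,"z":3,"spin":0,"grip":1},{"x":0,"y":0,"z":3,"spin":0,"grip":1},{"x":0,"y":0,"z":3,"spin":0,"grip":1},{"x":0,"y":0,"z":3,"spin":0,"grip":1},{"x":0,"y":0,"z":2.5,"spin":0,"grip":1},{"x":0,"y":0,"z":2,"spin":0,"grip":1},{"x":0,"y":0,"z":1,"spin":0,"grip":1},{"x":0,"y":0,"z":0.6,"spin":0,"grip":1},{"x":0,"y":0,"z":0.5,"spin":0,"grip":1},{"x":0,"y":0,"z":0,"spin":0,"grip":1},{"x":0,"y":0,"z":0,"spin":0,"grip":1},{"x":0,"y":0,"z":0,"spin":0,"grip":1}]'
python3 - <<'E'
from rig import *
from h import *
s=sense();f=grab_frame("wrist");f["state"]=s;pickle.dump(f,open("w3.pkl","wb"));cv2.imwrite("pics/w3.png",f["pixels"])
E
```

```text
clock: 4.63
eef_pos: [508.3, 92.4, 46.3]
tcp_rot: [3.14, 0.0, 1.875]
contact_force: [0.0, 0.4, 0.5]
opening: 0.001
grasp_force: 0.0
```

View pics/w3.png

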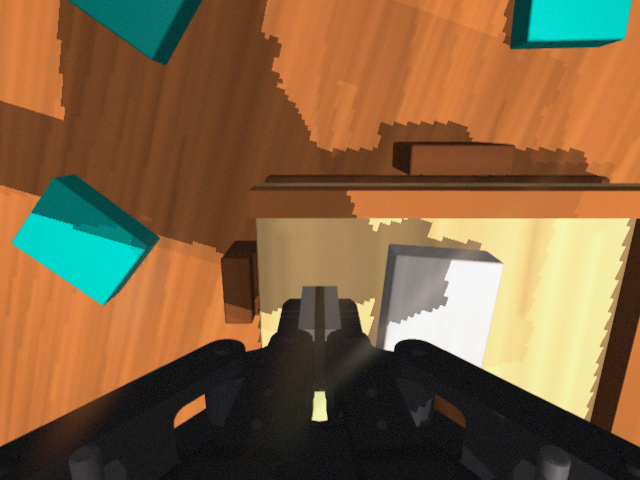

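The wrist view shows the fingers just short of the blank, whose near edge is at about column 385. The left fence base is at row 218, and the right fence is at about (636,220).

```bash
python3 - <<'E'
from meas import *
f=pickle.load(open("w3.pkl","rb"))
C=back(f,(635,218),40)[:2];print("C",C)
A,B=back(f,(260,218),40),back(f,(600,218),40);th=np.arctan2(*(B-A)[[1,0]]);print("th",th)
th=.302
r=lambda p:R.from_euler("z",-th).as_matrix()[:2,:2]@(np.array(p)[:2]-C)
for n,p,z in[("edge",(258,225),40),("bl top-left near",(388,262),56),("far",(499,264),56),("near low",(380,345),56),("R low",(487,355),56),("blankbase",(388,246),56),("tip",(320,325),46)]:print(n,r(back(f,p,z)).round(1))
print("tcp",r(f["state"]["eef_pos"]))
E
```

```text
C [615.93988742 163.88724283]
th 0.3045458112231425
edge [-148.5   -3.2]
bl top-left near [-99.4 -13. ]
far [-59.  -13.7]
near low [-100.7  -46.9]
R low [-58.8 -51.2]
blankbase [-99.7  -6.9]
tip [-123.9  -43.7]
tcp [-124.03660269  -36.18568606]
```

```bash
python3 -m jog '[{"x":0,"y":0.5,"z":0,"spin":0,"grip":1},{"x":0,"y":0.5,"z":0,"spin":0,"grip":1},{"x":0,"y":0.5,"z":0,"spin":0,"grip":1},{"x":0,"y":0.5,"z":0,"spin":0,"grip":1},{"x":0,"y":0.5,"z":0,"spin":0,"grip":1},{"x":0,"y":0.5,"z":0,"spin":0,"grip":1},{"x":0,"y":0.5,"z":0,"spin":0,"grip":1},{"x":0,"y":0.5,"z":0,"spin":0,"grip":1},{"x":0,"y":0.5,"z":0,"spin":0,"grip":1},{"x":0,"y":0.4,"z":0,"spin":0,"grip":1},{"x":0,"y":0.4,"z":0,"spin":0,"grip":1},{"x":0,"y":0.3,"z":0,"spin":0,"grip":1},{"x":0,"y":0.2,"z":0,"spin":0,"grip":1},{"x":0,"y":0,"z":0,"spin":0,"grip":1}]'
python3 - <<'E'
from rig import *
from h import *
s=sense();f=grab_frame("wrist");f["state"]=s;pickle.dump(f,open("w4.pkl","wb"));cv2.imwrite("pics/w4.png",f["pixels"])
E
```

```text
clock: 5.85
eef_pos: [563.1, 109.8, 45.5]
tcp_rot: [-3.141, -0.0, 1.875]
contact_force: [-2.4, -1.1, 5.9]
opening: 0.002
grasp_force: 2.1
```

View pics/w4.png

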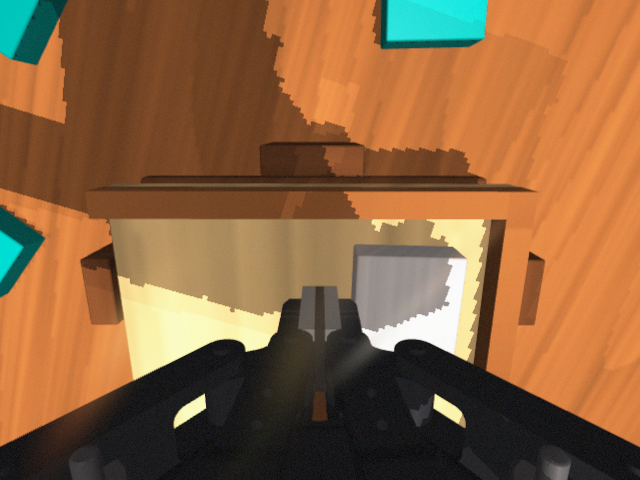

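The blank is now square. Its top-right edge is at (465,262), and the right fence's base line is at about (491,220)–(478,360).

```bash
python3 - <<'E'
from meas import *
f=pickle.load(open("w4.pkl","rb"))
C=back(f,(491,219),40)[:2];print("C",C)
A,B=back(f,(115,219),40),back(f,(488,219),40);th=np.arctan2(*(B-A)[[1,0]]);print("th",th)
r=lambda p:R.from_euler("z",-th).as_matrix()[:2,:2]@(np.array(p)[:2]-C)
for n,p,z in[("near",(354,258),56),("far",(466,261),56),("far low",(459,345),56),("tip",(337,325),46)]:print(n,r(back(f,p,z)).round(1))
print("tcp",r(f["state"]["eef_pos"]))
from rig import *; print(sense()["contact_force"])
E
```

```text
C [616.32859587 163.91652529]
th 0.3054299393840221
near [-54.7 -10.7]
far [-14.4 -11.8]
far low [-13.6 -45.9]
tip [-60.  -42.8]
tcp [-67.0066927  -35.65172471]
[-2.60122322 -0.95961234  4.18056389]
```

```bash
python3 -m jog '[{"x":0,"y":0.2,"z":-0.1,"spin":0,"grip":1},{"x":0,"y":0.3,"z":0,"spin":0,"grip":1},{"x":0,"y":0.3,"z":0,"spin":0,"grip":1},{"x":0,"y":0.3,"z":0,"spin":0,"grip":1},{"x":0,"y":0.2,"z":0,"spin":0,"grip":1},{"x":0,"y":0.1,"z":0,"spin":0,"grip":1},{"x":0,"y":0,"z":0,"spin":0,"grip":1}]'
python3 -m jog '[{"x":0,"y":0.1,"z":0,"spin":0,"grip":1},{"x":0,"y":0,"z":0,"spin":0,"grip":1}]'
python3 -m jog '[{"x":0,"y":0.1,"z":0,"spin":0,"grip":1},{"x":0,"y":0,"z":0,"spin":0,"grip":1}]'
```

```text
clock: 6.48
eef_pos: [576.5, 114.0, 46.2]
tcp_rot: [3.141, 0.0, 1.875]
contact_force: [-0.3, -1.1, 0.4]
opening: -0.0
grasp_force: 0.0
clock: 6.65
eef_pos: [576.9, 114.1, 46.2]
tcp_rot: [-3.141, -0.0, 1.875]
contact_force: [-0.9, -1.4, 0.8]
opening: -0.002
grasp_force: 0.4
clock: 6.82
eef_pos: [577.8, 114.4, 46.2]
tcp_rot: [-3.141, -0.0, 1.875]
contact_force: [-2.3, -0.4, 0.6]
opening: 0.007
grasp_force: 0.8
```

```bash
python3 -m jog '[{"x":0,"y":0.1,"z":0,"spin":0,"grip":1},{"x":0,"y":0,"z":0,"spin":0,"grip":1}]'
python3 -m jog '[{"x":0,"y":0.1,"z":0,"spin":0,"grip":1},{"x":0,"y":0,"z":0,"spin":0,"grip":1}]'
python3 - <<'E'
from rig import *
from h import *
s=sense();f=grab_frame("wrist");f["state"]=s;pickle.dump(f,open("w5.pkl","wb"));cv2.imwrite("pics/w5.png",f["pixels"])
E
```

```text
clock: 6.98
eef_pos: [579.1, 114.8, 46.3]
tcp_rot: [-3.141, -0.0, 1.875]
contact_force: [-2.0, -1.8, -0.2]
opening: -0.001
grasp_force: 0.7
clock: 7.15
eef_pos: [579.9, 115.1, 46.2]
tcp_rot: [-3.141, -0.0, 1.875]
contact_force: [-1.7, 0.2, -0.5]
opening: -0.005
grasp_force: 0.8
```

View pics/w5.png

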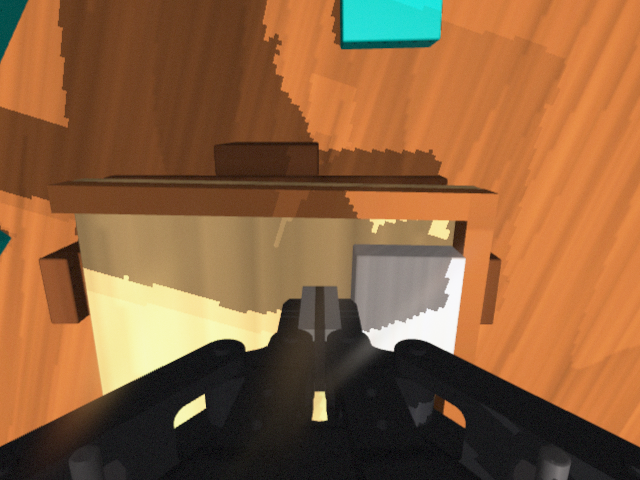

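The blank sits against the far (right) fence. The gap left to the left fence is about 11 mm. Next I'll go behind its right face.

```bash
python3 -m jog '[{"x":0,"y":-0.4,"z":0,"spin":0,"grip":1},{"x":0,"y":0,"z":-2.5,"spin":0,"grip":1},{"x":0,"y":0,"z":-2.5,"spin":0,"grip":1},{"x":-1.4,"y":1.2,"z":0,"spin":0,"grip":1},{"x":-1.4,"y":1.2,"z":0,"spin":0,"grip":1},{"x":-1.5,"y":1.3,"z":0,"spin":0,"grip":1},{"x":0,"y":0,"z":0,"spin":0,"grip":1}]'
python3 - <<'E'
from rig import *
from h import *
s=sense();f=grab_frame("wrist");f["state"]=s;pickle.dump(f,open("w6.pkl","wb"));cv2.imwrite("pics/w6.png",f["pixels"])
E
```

```text
clock: 7.78
eef_pos: [627.8, 82.6, 97.2]
tcp_rot: [3.137, 0.001, 1.874]
contact_force: [0.2, 0.5, 1.2]
opening: 0.001
grasp_force: 0.0
```

View pics/w6.png

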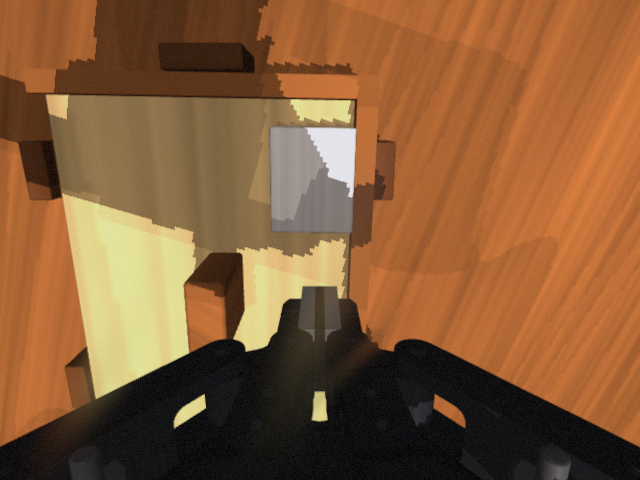

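The fence corner is now at (355,100). The blank's top face spans roughly (271,127) to (355,232), flush against the far fence. The grip's nearest top corner is at about (243,255).

```bash
python3 - <<'E'
from meas import *
f=pickle.load(open("w6.pkl","rb"))
C=back(f,(355,100),40)[:2];print("C",C)
A,B=back(f,(50,95),40),back(f,(350,100),40);th=np.arctan2(*(B-A)[[1,0]]);print("th",th);th=.304
r=lambda p:R.from_euler("z",-th).as_matrix()[:2,:2]@(np.array(p)[:2]-C)
for n,p,z in[("NL",(271,127),56),("FL",(354,127),56),("NR",(272,231),56),("FR",(353,232),56),("grip",(243,255),85)]:print(n,r(back(f,p,z)).round(1))
print("tcp",r(f["state"]["eef_pos"]))
E
```

```text
C [619.53308381 167.13520266]
th 0.28883729192317414
NL [-39.4 -12.7]
FL [ -1.6 -12.7]
NR [-40.6 -61.6]
FR [ -0.9 -62.2]
grip [-49.5 -64.5]
tcp [-17.39609921 -83.11843869]
```

```bash
python3 -m jog '[{"x":0,"y":-0.3,"z":2.5,"spin":0,"grip":1},{"x":0,"y":0,"z":2,"spin":0,"grip":1},{"x":0,"y":0,"z":0.6,"spin":0,"grip":1},{"x":0,"y":0,"z":0,"spin":0,"grip":1},{"x":0.4,"y":0,"z":0,"spin":0,"grip":1},{"x":0.4,"y":0,"z":0,"spin":0,"grip":1},{"x":0.3,"y":0,"z":0,"spin":0,"grip":1},{"x":0.3,"y":0,"z":0,"spin":0,"grip":1},{"x":0.3,"y":0,"z":0,"spin":0,"grip":1},{"x":0.2,"y":0,"z":0,"spin":0,"grip":1},{"x":0.1,"y":0,"z":0,"spin":0,"grip":1},{"x":0,"y":0,"z":0,"spin":0,"grip":1}]'
python3 -m jog '[{"x":0.1,"y":0,"z":0,"spin":0,"grip":1},{"x":0.1,"y":0,"z":0,"spin":0,"grip":1},{"x":0,"y":0,"z":0,"spin":0,"grip":1}]'
python3 -m jog '[{"x":0.1,"y":0,"z":0,"spin":0,"grip":1},{"x":0.1,"y":0,"z":0,"spin":0,"grip":1},{"x":0,"y":0,"z":0,"spin":0,"grip":1}]'
python3 - <<'E'
from rig import *
from h import *
s=sense();f=grab_frame("wrist");f["state"]=s;pickle.dump(f,open("w7.pkl","wb"));cv2.imwrite("pics/w7.png",f["pixels"])
E
```

```text
clock: 8.83
eef_pos: [615.7, 102.3, 45.5]
tcp_rot: [3.141, 0.0, 1.875]
contact_force: [0.9, -0.2, 0.2]
opening: 0.004
grasp_force: 0.3
clock: 9.08
eef_pos: [615.1, 103.9, 45.4]
tcp_rot: [3.141, 0.0, 1.875]
contact_force: [0.9, -2.5, 2.8]
opening: 0.001
grasp_force: 1.5
clock: 9.33
eef_pos: [614.4, 105.4, 45.4]
tcp_rot: [-3.141, 0.001, 1.875]
contact_force: [0.9, -5.2, 3.7]
opening: -0.002
grasp_force: 3.1
```

View pics/w7.png

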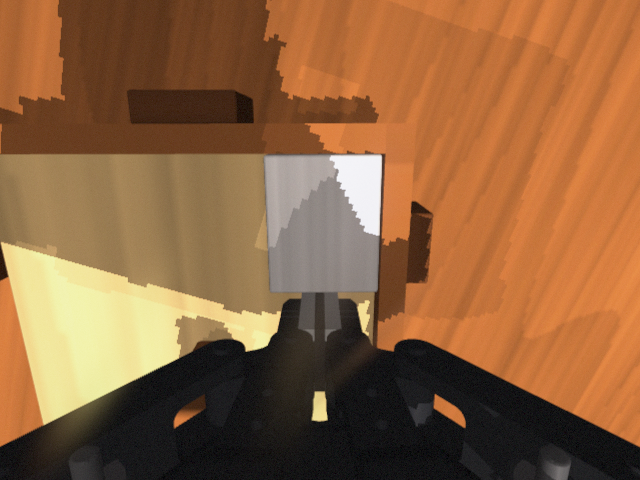

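The blank's top is against the left fence and nearly touching the far fence, with a thin dark line at column 382. I'll give it one more gentle push in x.

```bash
python3 -m jog '[{"x":-0.4,"y":0,"z":0,"spin":0,"grip":1},{"x":0,"y":0,"z":-2.5,"spin":0,"grip":1},{"x":0,"y":0,"z":-2.5,"spin":0,"grip":1},{"x":1.4,"y":-1.4,"z":0,"spin":0,"grip":1},{"x":1.4,"y":-1.4,"z":0,"spin":0,"grip":1},{"x":1.1,"y":-1.4,"z":0,"spin":0,"grip":1},{"x":0,"y":0,"z":0,"spin":0,"grip":1},{"x":0,"y":0,"z":2.5,"spin":0,"grip":1},{"x":0,"y":0,"z":2,"spin":0,"grip":1},{"x":0,"y":0,"z":0.4,"spin":0,"grip":1},{"x":0,"y":0,"z":0,"spin":0,"grip":1}]'
python3 -m jog '[{"x":0,"y":0.2,"z":0,"spin":0,"grip":1},{"x":0,"y":0.2,"z":0,"spin":0,"grip":1},{"x":0,"y":0.1,"z":0,"spin":0,"grip":1},{"x":0,"y":0.1,"z":0,"spin":0,"grip":1},{"x":0,"y":0,"z":0,"spin":0,"grip":1}]'
python3 -m jog '[{"x":0,"y":0.1,"z":0,"spin":0,"grip":1},{"x":0,"y":0.1,"z":0,"spin":0,"grip":1},{"x":0,"y":0,"z":0,"spin":0,"grip":1}]'
```

```text
clock: 10.3
eef_pos: [562.8, 126.5, 44.8]
tcp_rot: [-3.138, -0.001, 1.875]
contact_force: [0.1, -0.5, -0.1]
opening: -0.0
grasp_force: 0.0
clock: 10.72
eef_pos: [570.2, 128.7, 47.0]
tcp_rot: [3.14, 0.0, 1.875]
contact_force: [0.2, -0.5, -0.1]
opening: -0.002
grasp_force: 0.0
clock: 10.97
eef_pos: [571.6, 129.2, 46.4]
tcp_rot: [3.141, 0.0, 1.875]
contact_force: [0.3, -1.0, -0.1]
opening: 0.0
grasp_force: 0.0
```

```bash
python3 -m jog '[{"x":0,"y":0.1,"z":0,"spin":0,"grip":1},{"x":0,"y":0.1,"z":0,"spin":0,"grip":1},{"x":0,"y":0.1,"z":0,"spin":0,"grip":1},{"x":0,"y":0.1,"z":0,"spin":0,"grip":1},{"x":0,"y":0,"z":0,"spin":0,"grip":1}]'
python3 -m jog '[{"x":0,"y":0.1,"z":0,"spin":0,"grip":1},{"x":0,"y":0,"z":0,"spin":0,"grip":1}]'
python3 -m jog '[{"x":0,"y":0.1,"z":0,"spin":0,"grip":1},{"x":0,"y":0,"z":0,"spin":0,"grip":1}]'
python3 -m jog '[{"x":0,"y":0.1,"z":0,"spin":0,"grip":1},{"x":0,"y":0,"z":0,"spin":0,"grip":1}]'
```

```text
clock: 11.38
eef_pos: [575.1, 130.3, 46.2]
tcp_rot: [-3.141, -0.0, 1.875]
contact_force: [-0.9, 0.2, 0.5]
opening: 0.002
grasp_force: 0.5
clock: 11.55
eef_pos: [575.5, 130.5, 46.1]
tcp_rot: [-3.14, -0.0, 1.875]
contact_force: [-2.8, 0.3, 1.4]
opening: 0.001
grasp_force: 1.9
clock: 11.72
eef_pos: [575.7, 130.5, 46.0]
tcp_rot: [-3.138, -0.0, 1.875]
contact_force: [-6.7, -2.3, 4.3]
opening: -0.001
grasp_force: 4.0
clock: 11.88
eef_pos: [575.8, 130.6, 46.0]
tcp_rot: [-3.137, -0.0, 1.875]
contact_force: [-8.9, -3.5, 7.6]
opening: -0.001
grasp_force: 5.8
```

```bash
python3 -m jog '[{"x":0,"y":-0.5,"z":0,"spin":0,"grip":1},{"x":0,"y":0,"z":-2.5,"spin":0,"grip":1},{"x":0,"y":0,"z":-2.5,"spin":0,"grip":1},{"x":0,"y":0,"z":-2.5,"spin":0,"grip":1},{"x":-1.8,"y":-0.2,"z":0,"spin":0,"grip":0.4},{"x":-1.8,"y":-0.2,"z":0,"spin":0,"grip":0.4},{"x":-1.8,"y":-0.2,"z":0,"spin":0,"grip":0.4},{"x":-1.6,"y":-0.2,"z":0,"spin":0,"grip":0.4},{"x":0,"y":0,"z":0,"spin":0,"grip":0.4},{"x":0,"y":0,"z":0,"spin":0,"grip":0.4}]'
python3 - <<'E'
from rig import *
from h import *
s=sense();f=grab_frame("wrist");f["state"]=s;pickle.dump(f,open("w8.pkl","wb"));cv2.imwrite("pics/w8.png",f["pixels"])
E
```

```text
clock: 12.72
eef_pos: [587.1, 60.1, 121.4]
tcp_rot: [3.14, 0.0, 1.873]
contact_force: [-0.4, 0.3, 0.8]
opening: 0.6
grasp_force: 0.0
```

View pics/w8.png

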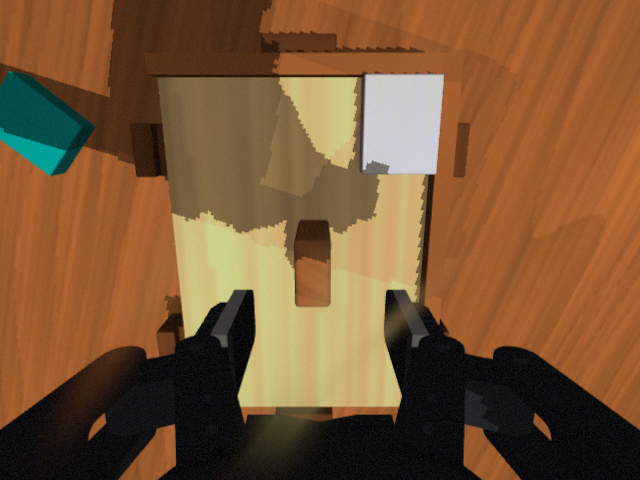

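The blank is flush in the corner, with its top spanning (362,74) to (443,174). The grip's top face runs from about row 242 to row 306, columns 295–331, and sits between the open fingers.

```bash
python3 - <<'E'
from meas import *
f=pickle.load(open("w8.pkl","rb"));s=f["state"];th=s["tcp_rot"][2]-np.pi/2
r=lambda p:(R.from_euler("z",-th).as_matrix()[:2,:2]@(np.array(p)[:2]-s["eef_pos"][:2])).round(1)  # board axes, rel TCP
for n,p,z in[("top nearL",(295,306),85),("top nearR",(331,306),85),("topfarL",(295,238),85),("baseL",(301,220),40),("baseR",(325,220),40),("corner",(441,76),40)]:print(n,r(back(f,p,z)))
A,B=back(f,(160,76),40),back(f,(430,76),40);print("board yaw",np.arctan2(*(B-A)[[1,0]]),"tool",th)
(c,wh,a),_=blank(f) if 0 else ((0,0,0),0)
P=[back(f,p,56) for p in((363,74),(443,74),(437,174),(360,173))];print([r(p) for p in P])
E
```

```text
top nearL [-12.4 -16.4]
top nearR [  5.8 -16.3]
topfarL [-11.8  19.3]
baseL [-11.   17.8]
baseR [ 3.2 17.8]
corner [65.1 97.1]
board yaw 0.3036465663149406 tool 0.30240834039836173
[array([21.5, 96. ]), array([61.4, 96. ]), array([62.5, 46.6]), array([21.5, 47.1])]
```

```bash
python3 -m jog '[{"x":0.1,"y":-0.3,"z":0,"spin":0,"grip":0.4},{"x":0,"y":0,"z":2,"spin":0,"grip":0.4},{"x":0,"y":0,"z":2,"spin":0,"grip":0.4},{"x":0,"y":0,"z":1.5,"spin":0,"grip":0.4},{"x":0,"y":0,"z":1,"spin":0,"grip":0.4},{"x":0,"y":0,"z":0.6,"spin":0,"grip":0.4},{"x":0,"y":0,"z":0.3,"spin":0,"grip":0.4},{"x":0,"y":0,"z":0,"spin":0,"grip":0.4},{"x":0,"y":0,"z":0,"spin":0,"grip":0.4}]' 40
python3 -m jog '[{"x":0,"y":0,"z":0,"spin":0,"grip":0.6},{"x":0,"y":0,"z":0,"spin":0,"grip":0.7},{"x":0,"y":0,"z":0,"spin":0,"grip":0.74},{"x":0,"y":0,"z":0,"spin":0,"grip":0.78},{"x":0,"y":0,"z":0,"spin":0,"grip":0.82},{"x":0,"y":0,"z":0,"spin":0,"grip":0.9},{"x":0,"y":0,"z":0,"spin":0,"grip":1},{"x":0,"y":0,"z":0,"spin":0,"grip":1},{"x":0,"y":0,"z":0,"spin":0,"grip":1},{"x":0,"y":0,"z":0,"spin":0,"grip":1}]' 40
```

```text
clock: 13.52
eef_pos: [583.9, 60.8, 47.8]
tcp_rot: [3.141, 0.0, 1.875]
contact_force: [-0.1, -0.3, 0.8]
opening: 0.601
grasp_force: 0.0
clock: 14.35
eef_pos: [583.3, 60.5, 47.8]
tcp_rot: [-3.141, 0.0, 1.875]
contact_force: [-2.4, -1.2, 5.4]
opening: 0.204
grasp_force: 40.6
```

```bash
python3 -m jog '[{"x":0,"y":0,"z":-0.1,"spin":0,"grip":1},{"x":0,"y":0,"z":-0.1,"spin":0,"grip":1},{"x":0,"y":0,"z":-0.2,"spin":0,"grip":1},{"x":0,"y":0,"z":-0.2,"spin":0,"grip":1},{"x":0,"y":0,"z":-0.2,"spin":0,"grip":1},{"x":0,"y":0,"z":-0.2,"spin":0,"grip":1},{"x":0,"y":0,"z":-0.2,"spin":0,"grip":1},{"x":0,"y":0,"z":-0.2,"spin":0,"grip":1},{"x":0,"y":0,"z":-0.1,"spin":0,"grip":1},{"x":0,"y":0,"z":0,"spin":0,"grip":1}]'
python3 - <<'E'
from rig import *
from h import *
s=sense();f=grab_frame("wrist");f["state"]=s
th=s["tcp_rot"][2]-np.pi/2;Rz=R.from_euler("z",th).as_matrix()
# predict blank top outline in the held pose, compare with image edges of the bright top
base=s["eef_pos"]*[1,1,0]
dz=s["eef_pos"][2]-47.8
for zoff in(0,dz):
    G=base+Rz@[0,0,0]
    P=[G+Rz@np.array([66+x,96+y,0])+[0,0,56+zoff] for x,y in((-40,0),(0,0),(0,-50),(-40,-50))]
    print("pred",zoff.round(1) if zoff else 0,proj(f,np.array(P)).round(0).tolist())
hsv=cv2.cvtColor(f["pixels"],cv2.COLOR_BGR2HSV);m=((hsv[...,1]<50)&(hsv[...,2]>80)).astype("uint8");m[250:]=0
c=max(cv2.findContours(m,0,2)[0],key=cv2.contourArea);print("seen",cv2.boxPoints(cv2.minAreaRect(c)).round(0).tolist(),cv2.contourArea(c))
print(s["contact_force"],s["grasp_force"],s["wrist_torque"])
E
```

```text
clock: 15.18
eef_pos: [583.7, 60.7, 62.6]
tcp_rot: [3.141, 0.0, 1.875]
contact_force: [-0.0, -0.8, -4.1]
opening: 0.207
grasp_force: 39.3
pred 0 [[394.0, 51.0], [508.0, 51.0], [490.0, 192.0], [387.0, 192.0]]
pred 14.8 [[403.0, 42.0], [530.0, 42.0], [508.0, 199.0], [394.0, 199.0]]
seen [[393.0, 201.0], [402.0, 40.0], [526.0, 47.0], [517.0, 208.0]] 18208.5
[-0.01935626 -0.79212239 -4.10487225] 39.29194450378418 [-0.01550939  0.03208843  0.01860661]
```

The board is held, and the blank is travelling with it in the corner. I'll continue up.

```bash
python3 -m jog '[{"x":0,"y":0,"z":-0.2,"spin":0,"grip":1},{"x":0,"y":0,"z":-0.4,"spin":0,"grip":1},{"x":0,"y":0,"z":-0.5,"spin":0,"grip":1},{"x":0,"y":0,"z":-0.5,"spin":0,"grip":1},{"x":0,"y":0,"z":-0.5,"spin":0,"grip":1},{"x":0,"y":0,"z":-0.5,"spin":0,"grip":1},{"x":0,"y":0,"z":-0.5,"spin":0,"grip":1},{"x":0,"y":0,"z":-0.5,"spin":0,"grip":1},{"x":0,"y":0,"z":-0.5,"spin":0,"grip":1},{"x":0,"y":0,"z":-0.5,"spin":0,"grip":1},{"x":0,"y":0,"z":-0.5,"spin":0,"grip":1},{"x":0,"y":0,"z":-0.5,"spin":0,"grip":1},{"x":0,"y":0,"z":-0.5,"spin":0,"grip":1},{"x":0,"y":0,"z":-0.5,"spin":0,"grip":1},{"x":0,"y":0,"z":-0.5,"spin":0,"grip":1},{"x":0,"y":0,"z":-0.5,"spin":0,"grip":1},{"x":0,"y":0,"z":-0.4,"spin":0,"grip":1},{"x":0,"y":0,"z":-0.3,"spin":0,"grip":1},{"x":0,"y":0,"z":-0.1,"spin":0,"grip":1},{"x":0,"y":0,"z":0,"spin":0,"grip":1}]'
python3 -m jog '[{"x":0,"y":0,"z":0,"spin":0,"grip":1},{"x":0,"y":0,"z":0,"spin":0,"grip":1},{"x":0,"y":0,"z":0,"spin":0,"grip":1},{"x":0,"y":0,"z":0,"spin":0,"grip":1},{"x":0,"y":0,"z":0,"spin":0,"grip":1},{"x":0,"y":0,"z":0,"spin":0,"grip":1},{"x":0,"y":0,"z":0,"spin":0,"grip":1},{"x":0,"y":0,"z":0,"spin":0,"grip":1}]'
python3 - <<'E'
from rig import *
from h import *
s=sense();f=grab_frame("wrist")
hsv=cv2.cvtColor(f["pixels"],cv2.COLOR_BGR2HSV);m=((hsv[...,1]<50)&(hsv[...,2]>80)).astype("uint8");m[250:]=0
c=max(cv2.findContours(m,0,2)[0],key=cv2.contourArea);print("seen",cv2.boxPoints(cv2.minAreaRect(c)).round(0).tolist(),cv2.contourArea(c))
print(s["contact_force"],s["grasp_force"],np.abs(s["qvel"]).max())
E
```

```text
clock: 16.9
eef_pos: [583.6, 60.6, 146.5]
tcp_rot: [3.141, 0.0, 1.875]
contact_force: [0.1, 0.2, -3.0]
opening: 0.206
grasp_force: 39.3
clock: 17.57
eef_pos: [583.4, 60.6, 146.3]
tcp_rot: [-3.142, -0.0, 1.875]
contact_force: [-0.0, -0.4, -3.1]
opening: 0.207
grasp_force: 39.3
seen [[393.0, 201.0], [401.0, 41.0], [526.0, 47.0], [518.0, 207.0]] 18209.0
[-0.00830573 -0.3828718  -3.08159653] 39.29195523262024 0.002035119982341994
```

The blank's outline in the wrist view is unchanged, the board is 98 mm up and everything is still, so I'm handing in.

```bash
python3 -c "from rig import *; print(sign_off())"
```

```text
the job is handed in; nothing more can be done
None
```

I handed the job in with the blank pushed flush into the fence corner and the board held by its grip about 98 mm above the stand, still and level by the arm's readings; `sign_off()` returned no verdict.

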